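# Hold the height gauge under the raised presser foot of the canvas sewing machine

### The job

The presser-foot height of the canvas sewing machine is to be set: swing the red-tipped lifter lever on the back of its head all the way up to its stop so that the foot rises, then take the steel height gauge from the bench and slide its blade in from the back, flat on the needle plate and straight under the middle of the foot, until it drags snugly under the whole sole and its tip stands out about 2 cm beyond the front end of the flat sole. Finish still holding the gauge there, keeping still, so that the presser bar can be clamped at that height. Do not force the blade against the foot, and leave the screwdriver, the thread cone and the paint jar where they are.

Things in the scene. Friction and masses are not known exactly. Their poses are not given: they have to be found in the camera images.
- machine: Blue sewing machine, fixed to the bench, its back to the robot. Origin on the bench below the middle of the presser foot; x from its back to its front (the way the blade slides in), y towards its pillar and handwheel, z up. Flat bed, its top flush with the needle plate 60 mm above the bench: x -85 to +85, y -90 to +310 mm. Pillar: y 217 to 307 mm.
- head_back (a point): Middle of the upper edge of the head's back face, in the machine's frame x -42, y 0, z 285 mm. Head: x -42 to +42, y -40 to +40, z 135 to 285 mm; below it only needle bar, presser bar and foot. Arm from head to pillar: x -37 to +37, z 196 to 276 mm.
- presser_lever (a joint): Lifter lever behind the head; turns about the machine's x axis through lever_pivot. 0: foot down, lever hangs 0.26 rad from straight down, on the side away from the pillar. 1.3 rad: at its stop, swung up towards the pillar, 1.04 rad past straight down. Stays where left; takes 2 to 3 N at the tab. The foot lifts in proportion, to 4 mm over the needle plate at the stop.
- lever_tab (a point): Grip point on the lever's red tab: a round bar 10 mm thick, 46 mm long, parallel to the machine's x, 60 mm from the pivot axis. The tab spans x -48 to -94 mm in the machine's frame, this point is at x -81, 39 mm behind the head: a gripper pointing straight down may touch the head, so lean it back to the robot 20 to 40 degrees, or push the tab's outer end.
- lever_pivot (a point): Point on the lever's pivot axis level with lever_tab: x -81, y 4, z 175 mm in the machine's frame.
- presser_foot: Small steel presser foot below the head. Origin: middle of the underside of its sole; axes as the machine's. Flat sole 28 mm long (x -14 to +14), 12 mm wide; two upturned toes from x +14 to +23. The lever lifts it; beyond that a spring lets it rise 6 mm more (3 N, then 0.8 N per mm): the 5 mm blade enters the 4 mm gap by lifting it 1 mm, with 2 to 5 N of drag.
- gauge: Steel height gauge, 0.2 to 0.4 kg, lying flat on the bench. Origin: middle of the handle's underside; x along the blade to its tip, z up. Handle 80 mm long (x -40 to +40), 18 wide, 22 high, yellow grip. Blade x +40 to +190 mm, 12 wide, 5 thick, underside flush with the handle's; the top of its last 12 mm slopes down to 1.5 mm. Centre of mass about x +30.
- gauge_tip (a point): The blade's tip, middle of its underside: 190 mm ahead of the gauge's origin along its x.
- screwdriver: Screwdriver, 200 mm long, lying on the bench; a bystander.
- thread_cone: Orange cone of thread, 60 mm across, 100 mm high, standing; origin at its foot; a bystander.
- paint_jar: Red paint jar, 60 mm across, 75 mm high, standing; origin at its foot; a bystander.

How it is judged:
By the outcome, as a careful person would: the job done as asked, in the order asked, and still so for the second after the job is handed in, while the arm keeps its last pose, push and grip.
It also fails if it takes over 54 s, if anything falls off the work surface, if the arm or the gripper's body presses on something with over 40 N, if the wrist force passes 120 N, or if a joint passes its speed limit or range.

### The arm

A 6-joint arm with a two-finger parallel gripper is mounted at the origin on the work surface. World frame = base frame: x ahead of the robot, y to its left, z up, the work surface at z = 0. Lengths are in m, angles in rad, forces in N, time in s.
With the tool pointing down it reaches from about 0.325 to 0.775 m from the base axis. Payload 5.5 kg.
Tool frame: the origin (TCP) lies between the finger pads; the fingertips stand 8 mm ahead of it and the grasp point (between the pads) lies 11 mm behind it (tcp_to_tips is the distance from the TCP to the fingertips, in m); z points along the fingers, y is the direction in which the jaws open and shut (so a half turn about z gives the same grasp; the last joint's range is limited). The gripper opens to 88 mm and grips with 3 to 60 N. Pads are 20 mm wide; open, the fingers measure 115 mm over their backs; the gripper's body (75 mm by 178 mm) begins 61 mm behind the grasp point.
Start: joints at [-1.325, 0.091, 1.231, -0, 1.82, -0.057], TCP at [0.179, -0.573, 0.231] pointing down, gripper open.
Joint ranges: [-2.87, 2.87], [-0.86, 2.18], [0.17, 2.46], [-1.51, 4.65], [0.06, 2.69], [-2.65, 2.65]. Speed limits (rad/s): [2.57, 2.57, 3.01, 3.14, 3.14, 3.14].

### API

Orientations are given as a unit quaternion [w, x, y, z].
In Python, from bench import * gives the robot as it stands. Calls block until the motion is done:
- move_to(position, orientation): joint-space move of the TCP to a pose.
- move_l(position, speed=0.15, orientation=None): straight line of the TCP; orientation=None keeps the orientation; speed is the mean speed in m/s.
- movej(angles): joint-space move.
- gripper_open() and close(): open the fingers fully, or close them until they stop; the grip force is fixed at half the most.
- hold(seconds).
- inverse_kinematics(position, orientation): joint angles nearest the present ones, or None.
- state(): the state.
- get_image(name): name is "scene" or "top"; returns a dict with "frame" (384x512x3 uint8, blue, green, red), "depth" (384x512 float32, m along the optical axis (not along the pixel's ray), 0 where there is no reading), "camera_matrix" (3x3 intrinsics, pixels), "view" (4x4, takes a point from world to camera coordinates). Camera axes: x right, y up, looking along -z (the intrinsics and any distortion apply to the point x, -y, -z); pixel columns grow to the right and rows downward; lengths in m; the calibration is good to about 2 mm. A picture is of the moment at which its call begins.
A pose or a line that the arm cannot do raises IKError and nothing moves.
- job_done(): hands the job in, once; it reports no verdict.
The state is a dict: "time": time; "joint_pos": joint angles; "dq": joint speeds; "joint_torque": joint torques, N m; "ee_pos": TCP position; "ee_rot": TCP orientation; "ft_force": force on the tool from outside, world axes, zero at the start; "moment": the same for the moment, N m; "finger_gap": finger opening in m.
Only numpy, scipy, OpenCV 4.12 (cv2) and the standard library are available. Lean on these libraries where they do the work, as an engineer would, in place of code of your own. Each camera call takes 0.05 s, during which the arm holds its last target. There are 200 camera calls.

## Working session

There is one attempt and no reset: what is moved stays moved. The work goes in short steps, each a Python script; the robot and the scene stay as the last script left them, time stands still between calls to the robot, and variables do not carry over. Pictures are saved under pics/ and viewed, about 8 in all and at most 12, crops included, and the job is handed in when it is done.

```bash
mkdir -p pics; ls
python3 - <<'E'
from bench import *
import cv2,numpy as np
for n in("scene","top"):
    d=get_image(n); cv2.imwrite(f"pics/{n}0.png",d["frame"]); np.savez(f"pics/{n}0.npz",**d)
    print(n,d["camera_matrix"].round(1).tolist(),d["view"].round(3).tolist(),(d["depth"]>0).mean(), [k for k in d])
print(state())
E
```

```text
pics
scene [[468.2, 0.0, 252.6], [0.0, 468.2, 192.6], [0.0, 0.0, 1.0]] [[0.843, 0.538, 0.012, -0.437], [-0.432, 0.665, 0.609, 0.153], [0.32, -0.518, 0.793, -1.576], [0.0, 0.0, 0.0, 1.0]] 0.9959360758463541 ['frame', 'depth', 'camera_matrix', 'view']
top [[437.7, 0.0, 248.8], [0.0, 437.7, 190.1], [0.0, 0.0, 1.0]] [[0.007, -1.0, 0.006, -0.053], [0.985, 0.008, 0.174, -0.602], [-0.174, 0.005, 0.985, -1.3], [0.0, 0.0, 0.0, 1.0]] 0.9958394368489584 ['frame', 'depth', 'camera_matrix', 'view']
{'time': 0.1, 'joint_pos': array([-1.32468641e+00,  9.17721407e-02,  1.23176640e+00, -1.32202232e-05,
        1.81980180e+00, -5.67108018e-02]), 'dq': array([ 1.57391009e-03, -2.17675251e-03, -1.87804805e-03, -1.63559813e-03,
       -5.76206887e-04, -2.93493274e-06]), 'joint_torque': array([ 3.73236806e-03, -4.47855413e+01, -4.07571101e+01,  7.00019184e-02,
        2.84007780e-02, -1.09442444e-04]), 'ee_pos': array([ 0.17885382, -0.57245492,  0.22962626]), 'ee_rot': array([-8.69322941e-04,  9.88559201e-01,  1.50830843e-01, -8.90079825e-05]), 'ft_force': array([-0.56458297, -0.69495267,  0.3411339 ]), 'moment': array([ 0.01689281, -0.0241288 ,  0.00441354]), 'finger_gap': 0.0874679218952044}
```

```bash
python3 -c "
import cv2,numpy as np
a=cv2.imread('pics/scene0.png');b=cv2.imread('pics/top0.png')
"; true
```

```text
(no output)
```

View pics/scene0.png

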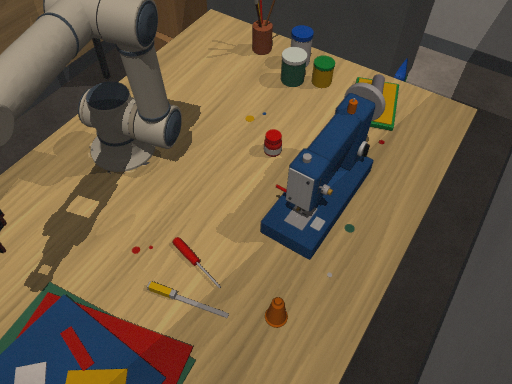

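View pics/top0.png

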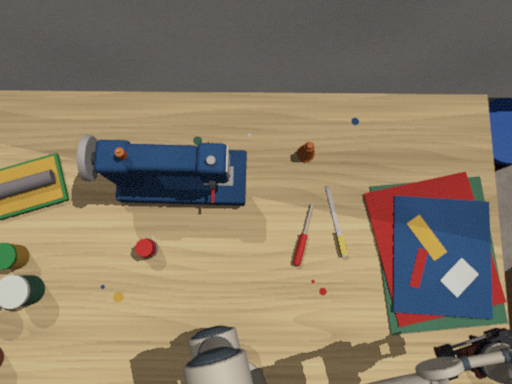

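The top view shows the machine with its back edge at row ~205 and its right end at col ~246. The red lever is at (212,190), and the gauge runs from its yellow grip (343,246) to its tip (328,187). The screwdriver has the red handle at (300,250). Next I'll measure the machine and gauge poses.

```bash
cat > h.py <<'E'
import numpy as np,cv2
def cloud(d):
    K,V,D=d["camera_matrix"],d["view"],d["depth"]
    v,u=np.mgrid[:D.shape[0],:D.shape[1]]
    P=np.stack([(u-K[0,2])/K[0,0]*D,-(v-K[1,2])/K[1,1]*D,-D],-1)
    return (P-V[:3,3])@V[:3,:3]
def ray(d,uv,z):
    K,V=d["camera_matrix"],d["view"]; uv=np.atleast_2d(uv).astype(float)
    c=-V[:3,:3].T@V[:3,3]
    r=np.c_[(uv[:,0]-K[0,2])/K[0,0],-(uv[:,1]-K[1,2])/K[1,1],-np.ones(len(uv))]@V[:3,:3]
    return c+r*((z-c[2])/r[:,2])[:,None]
def project(d,P):
    q=np.atleast_2d(P)@d["view"][:3,:3].T+d["view"][:3,3]; K=d["camera_matrix"]
    return np.c_[K[0,0]*q[:,0]/-q[:,2]+K[0,2],-K[1,1]*q[:,1]/-q[:,2]+K[1,2]]
def hsv(d): return cv2.cvtColor(d["frame"],cv2.COLOR_BGR2HSV)
E
python3 - <<'E'
from h import *
for n in("top","scene"):
    d=dict(np.load(f"pics/{n}0.npz")); P=cloud(d); H=hsv(d)
    blue=(H[...,0]>100)&(H[...,0]<130)&(H[...,1]>120)
    x,y,z=P[...,0],P[...,1],P[...,2]
    reg=(y<0.45)&(y>-0.2)&(x>0.35)&(x<0.9)
    print(n,"table z",np.median(z[150:300,150:300]))
    for zz,t in((.06,.006),(.276,.008)):
        m=blue&reg&(abs(z-zz)<t); q=P[m]
        r=cv2.minAreaRect(q[:,:2].astype(np.float32)); print(zz,m.sum(),np.median(q[:,2]),r, cv2.boxPoints(r).round(4).tolist())
        if zz<.1:
            # back edge: per y-bin min x ; right end: min y per x-bin
            yb=np.arange(q[:,1].min()+.01,q[:,1].max()-.01,.004)
            e=np.array([(q[abs(q[:,1]-b)<.003,0].min(),b) for b in yb if (abs(q[:,1]-b)<.003).any()]); k=np.median(e[:,0]-0)
            e=e[abs(e[:,0]-k)<.03]; print("back",np.polyfit(e[:,1],e[:,0],1),np.std(e[:,0]-np.polyval(np.polyfit(e[:,1],e[:,0],1),e[:,1])))
            xb=np.arange(q[:,0].min()+.01,q[:,0].max()-.01,.004)
            f=np.array([(b,q[abs(q[:,0]-b)<.003,1].min()) for b in xb if (abs(q[:,0]-b)<.003).any()]); print("end",np.polyfit(f[:,0],f[:,1],1), f[::6].round(4).tolist())
    red=((H[...,0]<8)|(H[...,0]>172))&(H[...,1]>150)&(z>.08)&reg&(x>.4)
    print("red lever",red.sum(),P[red].round(3)[::max(1,red.sum()//12)].tolist())
    yel=(H[...,0]>18)&(H[...,0]<32)&(H[...,1]>170)&(abs(y+.3)<.1)&(x>.2)&(x<.45)
    print("yel",yel.sum(), P[yel].mean(0), np.median(z[yel]))
    # gauge: everything above table (grey blade or yellow)
    c=P[yel].mean(0)
    grey=(H[...,1]<70)&(np.hypot(x-c[0],y-c[1])<.22)&(abs(y+.31)<.12)&(z<.03)
    n_,l,s,_=cv2.connectedComponentsWithStats(grey.astype(np.uint8))
    for i in range(1,n_):
        if s[i,4]>25:
            uv=np.argwhere(l==i)[:,::-1]; Q=ray(d,uv,.005)[:,:2]
            r=cv2.minAreaRect(Q.astype(np.float32)); print("grey",s[i],np.array(cv2.boxPoints(r)).round(4).tolist())
    uv=np.argwhere(yel)[:,::-1]; Q=ray(d,uv,.022)[:,:2]; r=cv2.minAreaRect(Q.astype(np.float32)); print("yelrect",r,cv2.boxPoints(r).round(4).tolist())
E
python3 - <<'E'
import cv2,numpy as np
a=cv2.imread('pics/scene0.png');b=cv2.imread('pics/top0.png')
A=cv2.resize(a[140:340,130:330],(400,400),interpolation=cv2.INTER_CUBIC);B=cv2.resize(b[140:270,195:355],(492,400),interpolation=cv2.INTER_CUBIC)
cv2.imwrite('pics/c1.png',np.hstack([cv2.resize(a[140:250,250:350],(364,400),interpolation=cv2.INTER_CUBIC),cv2.resize(b[140:270,195:355],(436,400),interpolation=cv2.INTER_CUBIC)]))
E
```

```text
top table z 0.0006312483089486399
0.06 2717 0.059201367601162305 ((0.6454777717590332, 0.16100384294986725), (0.39323145151138306, 0.16630308330059052), 89.07234954833984) [[0.5591999888420105, -0.03420000150799751], [0.7253999710083008, -0.03689999878406525], [0.7318000197410583, 0.3562000095844269], [0.565500020980835, 0.3589000105857849]]
back [0.02097024 0.56064231] 0.0011598072890352414
end [-0.01883976 -0.02194105] [[0.57, -0.0309], [0.594, -0.0337], [0.618, -0.0335], [0.642, -0.0333], [0.666, -0.0331], [0.69, -0.0359], [0.714, -0.0358]]
0.276 3114 0.27620204047926533 ((0.6450178027153015, 0.18569530546665192), (0.33918866515159607, 0.08696328848600388), 88.29132080078125) [[0.5964999794960022, 0.017500000074505806], [0.6833999752998352, 0.01489999983459711], [0.6934999823570251, 0.3538999855518341], [0.6065999865531921, 0.3564999997615814]]
red lever 48 [[0.596, 0.06, 0.119], [0.59, 0.06, 0.119], [0.587, 0.057, 0.119], [0.582, 0.063, 0.113], [0.577, 0.06, 0.121], [0.572, 0.062, 0.119], [0.569, 0.059, 0.12], [0.566, 0.057, 0.118], [0.56, 0.062, 0.118], [0.557, 0.059, 0.118], [0
[... 1610 characters left out ...]
ey [169 289  60  29 336] [[0.4666000008583069, -0.3199000060558319], [0.4702000021934509, -0.3440999984741211], [0.6360999941825867, -0.3197999894618988], [0.6324999928474426, -0.2955999970436096]]
yelrect ((0.43424850702285767, -0.3462215065956116), (0.03881888836622238, 0.026171090081334114), 13.712724685668945) [[0.4122999906539917, -0.33809998631477356], [0.41850000619888306, -0.3634999990463257], [0.4562000036239624, -0.35429999232292175], [0.44999998807907104, -0.328900009393692]]<stdin>:21: RuntimeWarning: Mean of empty slice.
  ret = um.true_divide(
  return _methods._mean(a, axis=axis, dtype=dtype,
  ret = ret.dtype.type(ret / rcount)
<stdin>:23: RuntimeWarning: Mean of empty slice.
```

View pics/c1.png

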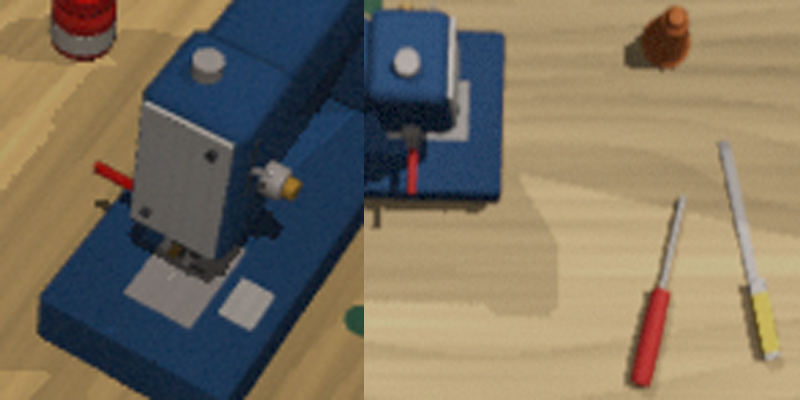

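Run:
```python
from h import *
for n in("top","scene"):
    d=dict(np.load(f"pics/{n}0.npz")); H=hsv(d); P=cloud(d)
    T=ray(d,np.stack(np.meshgrid(np.arange(512),np.arange(384)),-1).reshape(-1,2),0.005)[:,:2].reshape(384,512,2)
    box=(T[...,0]>.38)&(T[...,0]<.68)&(T[...,1]>-.4)&(T[...,1]<-.16)
    print(n,'corner',ray(d,[[244.5,204.5]] if n=="top" else [[260.4,222.]],.06))
    if n=="top":
        p=H[246,343],H[252,346]; print(p, H[225,337],H[225,320])
    yel=box&(H[...,0]>20)&(H[...,0]<34)&(H[...,1]>140); grey=box&(H[...,1]<60)
    red=box&((H[...,0]<8)|(H[...,0]>172))&(H[...,1]>150)
    for nm,m,z in(("yel",yel,.022),("grey",grey,.005),("red",red,.015)):
        k,l,s,c=cv2.connectedComponentsWithStats(m.astype(np.uint8))
        for i in range(1,k):
            if s[i,4]>20:
                uv=np.argwhere(l==i)[:,::-1]; Q=ray(d,uv,z)[:,:2]; cv=Q.mean(0); _,_,vt=np.linalg.svd(Q-cv); t=(Q-cv)@vt[0]
                print(nm,s[i].tolist(),"c",cv.round(4),"ends",(cv+t.min()*vt[0]).round(4),(cv+t.max()*vt[0]).round(4),"ang",np.arctan(vt[0,1]/vt[0,0]).round(4),"z",np.median(P[l==i][:,2]).round(4))
```

```text
top corner [[ 0.55586315 -0.03558486  0.06      ]]
(array([ 25, 139, 197], dtype=uint8), array([ 25, 135, 198], dtype=uint8)) [ 13  16 186] [ 21  76 198]
yel [337, 237, 5, 18, 33] c [ 0.4377 -0.3295] ends [ 0.4619 -0.3249] [ 0.4095 -0.3349] ang 0.1871 z 0.02
grey [325, 186, 18, 50, 240] c [ 0.5447 -0.3167] ends [ 0.6268 -0.298 ] [ 0.4705 -0.3335] ang 0.2233 z 0.0039
grey [304, 203, 9, 30, 76] c [ 0.524  -0.2371] ends [ 0.5696 -0.2494] [ 0.4775 -0.2245] ang -0.2638 z 0.0139
red [293, 233, 14, 31, 226] c [ 0.4241 -0.208 ] ends [ 0.472 -0.222] [ 0.3787 -0.1948] ang -0.2832 z 0.0226
scene corner [[ 0.56981431 -0.04022701  0.06      ]]
yel [149, 281, 23, 17, 214] c [ 0.4457 -0.3439] ends [ 0.4138 -0.349 ] [ 0.4798 -0.3385] ang 0.1573 z 0.0216
grey [197, 262, 24, 26, 67] c [ 0.5237 -0.2336] ends [ 0.4735 -0.2199] [ 0.5714 -0.2466] ang -0.2664 z 0.0157
grey [169, 289, 60, 29, 328] c [ 0.5475 -0.3188] ends [ 0.4687 -0.3342] [ 0.6336 -0.302 ] ang 0.1928 z 0.0054
red [174, 238, 26, 27, 266] c [ 0.4317 -0.2113] ends [ 0.3834 -0.1974] [ 0.4804 -0.2253] ang -0.28 z 0.0231
```

```bash
cat >> h.py <<'E'
def tri(d1,u1,d2,u2):
    r=[]
    for d,u in((d1,u1),(d2,u2)):
        a=ray(d,u,0.)[0];b=ray(d,u,.3)[0]; r.append((a,(b-a)/np.linalg.norm(b-a)))
    (a,p),(b,q)=r; s=np.linalg.lstsq(np.c_[p,-q],b-a,rcond=None)[0]
    A,B=a+s[0]*p,b+s[1]*q; return (A+B)/2,A-B
E
python3 - <<'E'
from h import *
t,s=(dict(np.load(f"pics/{n}0.npz")) for n in("top","scene"))
def cen(d,m):
    k,l,st,c=cv2.connectedComponentsWithStats(m.astype(np.uint8)); i=1+st[1:,4].argmax(); return c[i],st[i].tolist()
def ro(d,u0,u1,v0,v1,f):
    m=np.zeros((384,512),bool); m[v0:v1,u0:u1]=f(hsv(d)[v0:v1,u0:u1]); return cen(d,m)
red=lambda H:((H[...,0]<8)|(H[...,0]>172))&(H[...,1]>150)
wh=lambda H:(H[...,1]<60)&(H[...,2]>110)
for nm,a,b,f in(("tab",(270,292,180,198),(205,220,175,206),red),("knob",(298,316,148,166),(203,219,150,168),wh)):
    A,sa=ro(s,*a,f);B,sb=ro(t,*b,f); P,e=tri(s,A,t,B); print(nm,A,sa,B,sb,P.round(4),"miss",e.round(4))
def up(d,u,v,w,h,k): return cv2.resize(d["frame"][v:v+h,u:u+w],None,fx=k,fy=k,interpolation=cv2.INTER_NEAREST)
a=up(s,250,170,66,66,6);b=up(t,192,144,66,66,6)
cv2.imwrite("pics/c2.png",np.hstack([a,b]))
for n,d in(("s",s),("t",t)): # depth along tab
    pass
for th,x0,y0 in((-.02,.648,.055),):
    pass
E
```

```text
tab [280.71428571 187.88571429] [276, 185, 11, 7, 35] [212.19148936 195.21276596] [211, 188, 4, 16, 47] [0.5748 0.0592 0.1137] miss [-0.0005 -0.0004 -0.0001]
knob [307. 156.] [303, 153, 9, 7, 49] [210.5        159.36764706] [206, 155, 10, 9, 68] [0.6399 0.0524 0.2942] miss [0.0027 0.0021 0.0008]
```

View pics/c2.png

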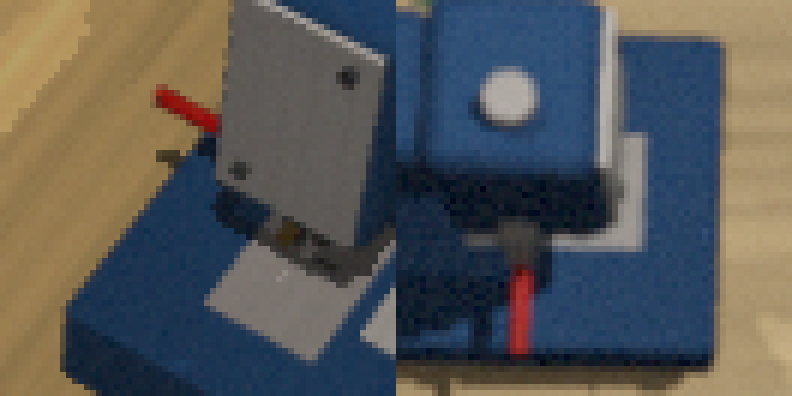

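Run:
```python
from h import *
t,s=(dict(np.load(f"pics/{n}0.npz")) for n in("top","scene"))
print("bed corner tri",tri(s,[260.6,220.6],t,[245.3,202.7]))
print("bed corners",ray(t,[[245.3,202.7],[246.2,150.4]],.06), ray(s,[[260.6,220.6]],.06))
print("head top-back edge",ray(t,[[198,172.3],[226,172.3]],.285))
print("plate rect right-edge corners",ray(t,[[192+247/6,144+133/6],[192+243/6,144+250/6]],.06))
print("plate in scene",ray(s,[[250+204/6,170+302/6],[250+314/6,170+362/6]],.06))
# mask-based bed edges in top image: blue/wood transition
H=hsv(t); b=((H[...,0]>98)&(H[...,0]<132)&(H[...,1]>100))
e=[]
for v in range(154,198): 
    u=np.where(b[v,225:256])[0].max()+225+.5; e.append((u,v))
Q=ray(t,e,.06); p=np.polyfit(Q[:,0],Q[:,1],1); r=Q[:,1]-np.polyval(p,Q[:,0]);print("end edge",p,r.std(),"y at x=.64",np.polyval(p,.64))
V=H[...,2]; e=[]
for u in range(125,240):
    v=np.where(b[190:215,u])[0].max()+190+.5; e.append((u,v))
Q=ray(t,e,0.0); p=np.polyfit(Q[:,1],Q[:,0],1); r=Q[:,0]-np.polyval(p,Q[:,1]);print("back bottom edge",p,r.std(),"x at y=.055",np.polyval(p,.055))
H=hsv(s); b=((H[...,0]>98)&(H[...,0]<132)&(H[...,1]>100))
print(t["frame"][196:210,235].tolist())
```

```text
bed corner tri (array([ 0.56436125, -0.03601258,  0.05656827]), array([0.00473139, 0.00391417, 0.0007082 ]))
bed corners [[ 0.5614391  -0.03798199  0.06      ]
 [ 0.72649493 -0.0393932   0.06      ]] [[ 0.5677634  -0.03586519  0.06      ]]
head top-back edge [[0.60627399 0.08341554 0.285     ]
 [0.60687616 0.01153406 0.285     ]]
plate rect right-edge corners [[6.75659907e-01 6.33534830e-04 6.00000000e-02]
 [6.14098511e-01 1.86655412e-03 6.00000000e-02]]
plate in scene [[ 6.23042525e-01  1.08585652e-03  6.00000000e-02]
 [ 6.83085613e-01 -1.62438099e-04  6.00000000e-02]]
end edge [-0.02234984 -0.02146602] 0.0008221580920719641 y at x=.64 -0.03576991439457082Traceback (most recent call last):
  File "<stdin>", line 16, in <module>
    return umr_maximum(a, axis, None, out, keepdims, initial, where)
ValueError: zero-size array to reduction operation maximum which has no identity
```

```bash
cat >> h.py <<'E'
from scipy.spatial.transform import Rotation as Ro
def quat(tilt,yaw=0.):
    "tool z = forward*sin(tilt) - up*cos(tilt), jaws along machine y; yaw about world z"
    s,c=np.sin(tilt),np.cos(tilt)
    R=Ro.from_euler('z',yaw)*Ro.from_matrix(np.array([[c,0,s],[0,-1,0],[s,0,-c]]))
    return R.as_quat(scalar_first=True).tolist(),R.as_matrix()
def tcp(grasp,R): return (np.asarray(grasp)+.011*R[:,2]).tolist()
E
python3 - <<'E'
from bench import *
from h import *
q,R=quat(np.radians(30),-.02); g=np.array([.566,.060,.115])
print(state()['time'])
move_to(tcp(g-R[:,2]*.13,R),q); print(state()['time'],state()['joint_pos'].round(2))
move_l(tcp(g-R[:,2]*.0,R),.12); print(state()['time'],state()['ft_force'].round(1))
for n in("scene","top"):
    d=get_image(n); np.savez(f"pics/{n}1.npz",**d)
    cv2.imwrite(f"pics/{n}1.png",d["frame"])
a=cv2.imread("pics/scene1.png")[130:240,210:330];b=cv2.imread("pics/top1.png")[150:260,150:270]
cv2.imwrite("pics/c3.png",cv2.resize(np.hstack([a,b]),(800,367),interpolation=cv2.INTER_CUBIC))
E
```

```text
0.1
2.625 [ 0.09 -0.64  1.94 -0.06  1.33  1.68]
3.8583 [-0.2  0.5  0.8]
```

View pics/c3.png

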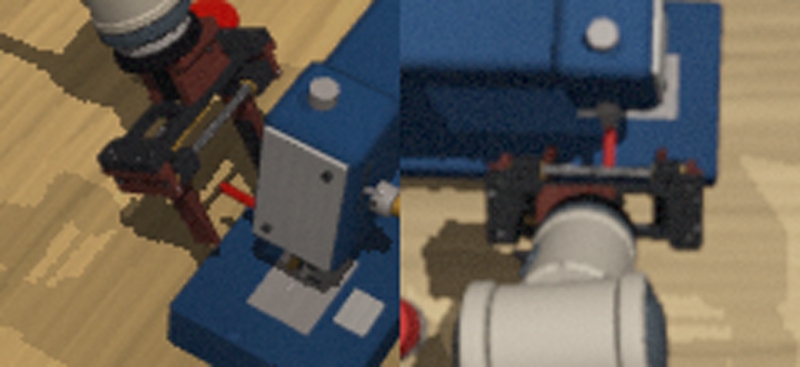

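Both views show the open jaws straddling the red tab. I'll close and swing along the arc while watching the force.

Run:
```python
from bench import *
from h import *
q,R=quat(np.radians(30),-.02)
close(); s=state(); print(s['time'],s['finger_gap'].round(4),s['ft_force'].round(1),(s['ee_pos']-.011*R[:,2]).round(4))
py,pz,r=.0586,.175,.060
f0=s['ft_force']
phi=0.
while phi<1.16:
    phi+=.08 if phi<.9 else .03
    g=np.array([.566+.02*(py+r*np.sin(phi)-.06),py+r*np.sin(phi),pz-r*np.cos(phi)])
    move_l(tcp(g,R),.06)
    s=state(); a=s['ee_pos']-.011*R[:,2]; f=s['ft_force']
    print(round(s['time'],2),round(phi,2),a.round(4),f.round(1),"tan",round(f[1]*np.cos(phi)+f[2]*np.sin(phi),1))
    if phi>.8 and -(f[1]*np.cos(phi)+f[2]*np.sin(phi))>12: break
```

```text
Traceback (most recent call last):
AttributeError: 'float' object has no attribute 'round'
```

Run:
```python
from bench import *
from h import *
q,R=quat(np.radians(30),-.02)
s=state(); print(s['time'],round(s['finger_gap'],4),s['ft_force'].round(1),(s['ee_pos']-.011*R[:,2]).round(4))
py,pz,r=.0586,.175,.060
phi=0.
while phi<1.16:
    phi+=.08 if phi<.9 else .03
    g=np.array([.566+.02*(py+r*np.sin(phi)-.06),py+r*np.sin(phi),pz-r*np.cos(phi)])
    move_l(tcp(g,R),.06)
    s=state(); a=s['ee_pos']-.011*R[:,2]; f=s['ft_force']
    print(round(s['time'],2),round(phi,2),a.round(4),f.round(1),"tan",round(f[1]*np.cos(phi)+f[2]*np.sin(phi),1))
    if phi>.8 and -(f[1]*np.cos(phi)+f[2]*np.sin(phi))>12: break
```

```text
5.15 0.0092 [ 0.3 -2.1 -0.5] [0.566  0.0597 0.1149]
5.4 0.08 [0.5661 0.063  0.1152] [-0.4 -4.7 -0.3] tan -4.7
5.65 0.16 [0.5661 0.0681 0.1156] [ 0.8 -2.8 -1.2] tan -3.0
5.9 0.24 [0.5662 0.073  0.1165] [ 0.8 -2.9 -1.9] tan -3.2
6.15 0.32 [0.5663 0.0776 0.1178] [ 1.1 -2.8 -2.1] tan -3.3
6.4 0.4 [0.5663 0.0821 0.1194] [ 1.9 -1.7 -3.1] tan -2.7
6.65 0.48 [0.5664 0.0865 0.1215] [ 1.7 -1.7 -3.7] tan -3.2
6.9 0.56 [0.5665 0.0907 0.1239] [ 2.6 -1.4 -4.7] tan -3.7
7.15 0.64 [0.5666 0.0948 0.1267] [ 2.4 -0.9 -5. ] tan -3.8
7.4 0.72 [0.5666 0.0984 0.1301] [ 0.1 -0.  -2.2] tan -1.4
7.65 0.8 [0.5667 0.1018 0.1334] [-3.1 -1.7 -1.4] tan -2.2
7.9 0.88 [0.5668 0.1051 0.1372] [-3.3 -1.9  0.4] tan -0.9
8.15 0.96 [0.5669 0.1074 0.1405] [-3.2 -4.3 -0.9] tan -3.2
8.4 0.99 [0.5667 0.1075 0.1406] [ 1.3 -7.3 -6.1] tan -9.1
8.65 1.02 [0.5666 0.1075 0.1409] [  5.3 -10.4 -10.6] tan -14.5
```

```bash
cat >> h.py <<'E'
def tabpos(s,t):
    red=lambda H:((H[...,0]<8)|(H[...,0]>172))&(H[...,1]>140)
    out=[]
    for d in(s,t):
        m=red(hsv(d)); u=project(d,[[.575,.06,.115],[.575,.108,.142]])
        B=np.zeros_like(m); a=u.min(0).astype(int)-14; b=u.max(0).astype(int)+14; B[a[1]:b[1],a[0]:b[0]]=1
        k,l,st,c=cv2.connectedComponentsWithStats((m&B).astype(np.uint8)); i=1+st[1:,4].argmax(); out.append((c[i],st[i].tolist()))
    return out,tri(s,out[0][0],t,out[1][0])
E
python3 - <<'E'
from bench import *
from h import *
q,R=quat(np.radians(30),-.02)
gripper_open(); s=state(); print(s['time'],s['ft_force'].round(1),(s['ee_pos']-.011*R[:,2]).round(4))
s1,t1=get_image("scene"),get_image("top"); np.savez("pics/s2.npz",**s1);np.savez("pics/t2.npz",**t1)
print(tabpos(s1,t1))
p=np.array(s['ee_pos'])
# push with the -y finger
for dy in (.030,.036,.038,.040,.042,.044,.046):
    move_l((p+[0,dy,0.004]).tolist(),.06); s=state(); print(dy,s['ft_force'].round(1),s['ee_pos'].round(4))
    if dy>.03 and s['ft_force'][1]<-12: break
move_l((p+[0,.03,0.004]).tolist(),.06)
s1,t1=get_image("scene"),get_image("top"); print(tabpos(s1,t1),state()['time'])
cv2.imwrite("pics/c4.png",cv2.resize(np.hstack([s1["frame"][130:240,210:330],t1["frame"][150:260,150:270]]),(800,367),interpolation=cv2.INTER_CUBIC))
E
```

```text
9.9167 [-0.9  0.5  0.6] [0.567  0.1097 0.1436]
([(array([279.20833333, 179.95833333]), [275, 177, 9, 8, 24]), (array([194.425, 192.1  ]), [193, 186, 4, 12, 40])], (array([0.56878592, 0.09867557, 0.11215357]), array([-0.02933641, -0.02581735, -0.00814435])))
0.03 [ 0.4 -0.3  0.9] [0.5724 0.14   0.1379]
0.036 [ 0.4 -0.8  0.7] [0.5725 0.1458 0.138 ]
0.038 [-0.4 -4.6  1.2] [0.5726 0.1463 0.1379]
0.04 [  0.9 -11.9   0.3] [0.5727 0.1465 0.1378]
0.042 [  1.4 -17.7   0.7] [0.5728 0.1467 0.1377]
([(array([285.96, 170.64]), [283, 167, 6, 10, 25]), (array([194.40540541, 191.94594595]), [193, 186, 4, 12, 37])], (array([0.57248146, 0.10285086, 0.14742669]), array([-0.01163682, -0.00965051, -0.00316372]))) 12.1167
```

View pics/c4.png

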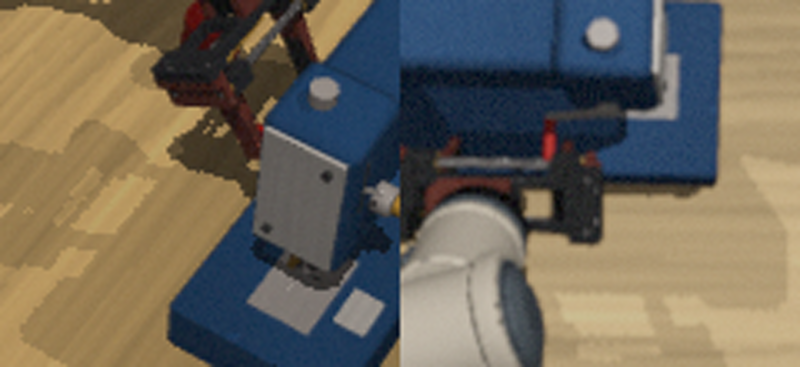

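Lever is firmly on its stop: free tab contact came at the same y (0.1075) both times, with 15–18 N and no further travel. Next I'll pick up the gauge.

Run:
```python
from bench import *
from h import *
t=dict(np.load("pics/t2.npz")); print("tab top-ray",ray(t,[[194.4,192.0]],.1446))
q,R=quat(np.radians(30),-.02); s=state()
move_l((s['ee_pos']-np.array([0.,.03,0])-R[:,2]*.11).tolist(),.2)
g=[.445,-.337]; qg,Rg=quat(0,.20)
move_to([g[0],g[1],.10],qg); print(state()['time'])
d=get_image("scene"); np.savez("pics/s3.npz",**d)
t=get_image("top"); np.savez("pics/t3.npz",**t)
move_l([g[0],g[1],.0105],.1); s=state(); print(s['time'],s['ft_force'].round(1),s['ee_pos'].round(4))
f=d["frame"]; cv2.imwrite("pics/c5.png",np.hstack([cv2.resize(f[220:340,120:260],(467,400)),cv2.resize(get_image("scene")["frame"][250:330,110:180],(333,400))]))
```

```text
tab top-ray [[0.57889703 0.10822218 0.1446    ]]
14.5583
15.7 [0.4 0.4 0. ] [ 0.4455 -0.3374  0.0114]
```

View pics/c5.png

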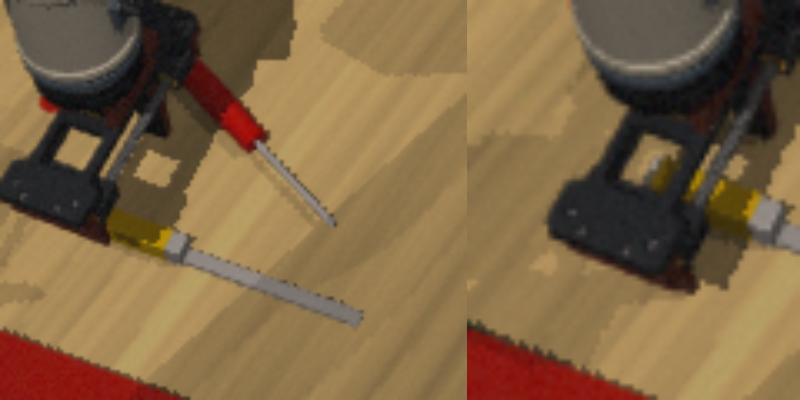

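```bash
cat >> h.py <<'E'
YAW=-.021; O=np.array([.649,.0510])
def wpos(tipx,z,ly=0.,L=.1885):
    "TCP for gauge tip at machine x tipx, lateral ly"
    c,s=np.cos(YAW),np.sin(YAW); x=tipx-L
    return [O[0]+c*x-s*ly,O[1]+s*x+c*ly,z]
E
python3 - <<'E'
from bench import *
from h import *
close(); s=state(); zg=s['ee_pos'][2]; print(s['time'],round(s['finger_gap'],4),s['ee_pos'].round(4),s['ft_force'].round(1))
move_l([.42,-.337,.17],.2); 
q,R=quat(0,YAW)
p=wpos(-.075,.17); move_l(p,.2,q)
print(state()['time'],state()['ft_force'].round(2),round(state()['finger_gap'],4))
move_l(wpos(-.075,zg+.066),.15)
move_l(wpos(-.035,zg+.064),.08)
s=state();print(s['time'],zg,s['ee_pos'].round(4),wpos(-.035,zg+.064),s['ft_force'].round(2))
open("zg","w").write(str(zg))
a,b=get_image("scene"),get_image("top"); np.savez("pics/s4.npz",**a);np.savez("pics/t4.npz",**b)
cv2.imwrite("pics/c6.png",cv2.resize(np.hstack([a["frame"][150:250,230:330],b["frame"][140:240,170:270]]),(800,400),interpolation=cv2.INTER_CUBIC))
E
```

```text
16.825 0.0179 [ 0.445  -0.3372  0.0105] [ 0.3 -1.2 -0.3]
19.9083 [ 0.07 -0.15 -2.19] 0.0177
21.3333 0.010500820361234977 [0.4255 0.0557 0.0747] [np.float64(0.42554927993892233), np.float64(0.05569315503535656), np.float64(0.07450082036123498)] [-0.12 -0.89 -2.89]
```

View pics/c6.png

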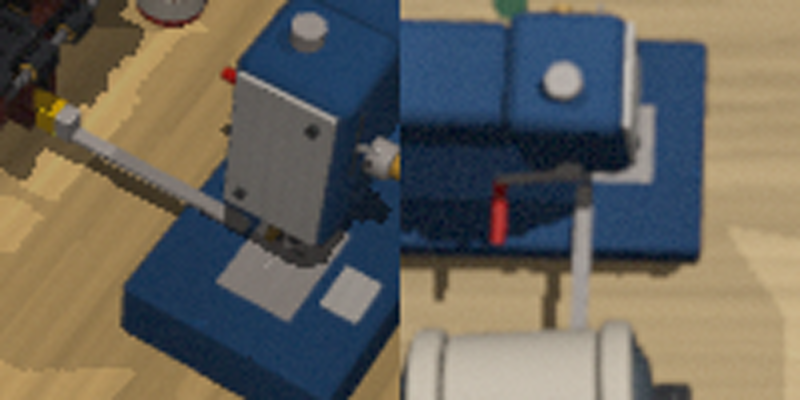

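Run:
```python
from h import *
t=dict(np.load("pics/t4.npz")); F=t["frame"].astype(float); 
rowsE=[];rowsB=[]
for v in range(152,202):   # bed end: half-crossing of red-minus-blue between bed and wood
    c=(F[v,:,2]-F[v,:,0]); lo=np.median(c[236:242]);hi=np.median(c[252:258]); h=(lo+hi)/2
    u=[i for i in range(240,256) if c[i]<h<=c[i+1]]
    if u: i=u[0]; rowsE.append((i+(h-c[i])/(c[i+1]-c[i]),v))
for v in range(193,204):   # blade on the bed: red channel high vs dark blue
    c=F[v,206:225,2]; bg=np.median(F[v,220:235,2]); w=np.clip(c-bg-25,0,None)
    if w.sum()>0: rowsB.append(((w*np.arange(206,225)).sum()/w.sum(),v)); 
print(np.array(rowsB).round(2).tolist())
E=ray(t,rowsE,.06);B=ray(t,rowsB,.067)
pe=np.polyfit(E[:,0],E[:,1],1);pb=np.polyfit(B[:,0],B[:,1],1)
print("end",pe,np.std(E[:,1]-np.polyval(pe,E[:,0])),"blade",pb,np.std(B[:,1]-np.polyval(pb,B[:,0])),"end y at .57,.649",np.polyval(pe,[.57,.649]),"blade mean",B.mean(0))
print("expected blade y at mean x",.0510-.021*(B[:,0].mean()-.649))
print("gap at that x", B[:,1].mean()-np.polyval(pe,B[:,0].mean()))
kn=[];
for v in range(152,172):
    pass
```

```text
[[215.55, 193.0], [215.4, 194.0], [215.34, 195.0], [215.35, 196.0], [215.18, 197.0], [215.1, 198.0], [215.09, 199.0], [215.08, 200.0], [215.08, 201.0], [215.04, 202.0], [214.98, 203.0]]
end [-0.02001502 -0.024354  ] 0.0001743446065782858 blade [-0.03056222  0.07134936] 0.0001707345412079067 end y at .57,.649 [-0.03576257 -0.03734375] blade mean [0.57415769 0.05380182 0.067     ]
expected blade y at mean x 0.0525716885253957
gap at that x 0.08964760064030544
```

Run:
```python
from bench import *
import h; from h import *
h.O[1]=.0513
zg=float(open("zg").read()); q,R=quat(0,YAW)
b=state()['ft_force'][2]; z=zg+.063
while z>zg+.0578:
    move_l(wpos(-.035,z),.02); s=state(); df=s['ft_force'][2]-b; print(round(z-zg,4),s['ee_pos'][2].round(4)-zg,round(df,2))
    if df>1.5: break
    z-=.0004
z+=.0002; print(s['time'])
f0=state()['ft_force']
for x in np.arange(-.031,.0141,.003):
    move_l(wpos(x,z),.03); s=state(); f=s['ft_force']-f0
    print(round(x,3),f.round(1),s['ee_pos'].round(4),round(s['time'],1),round(s['finger_gap'],4))
    if f[0]<-10 or abs(f[1])>8: print("stop"); break
open("z","w").write(str(z))
a=get_image("scene"); np.savez("pics/s5.npz",**a)
cv2.imwrite("pics/c7.png",cv2.resize(a["frame"][185:235,260:320],(720,600),interpolation=cv2.INTER_CUBIC))
```

```text
0.063 0.06299917963876502 0.2
0.0626 0.06259917963876502 -0.29
0.0622 0.06209917963876502 -1.22
0.0618 0.06169917963876502 0.56
0.0614 0.061399179638765025 -0.7
0.061 0.060999179638765014 -0.16
0.0606 0.060599179638765016 -0.98
0.0602 0.06019917963876502 0.14
0.0598 0.059899179638765024 0.25
0.0594 0.059599179638765015 1.26
0.059 0.05919917963876502 2.03
24.1833
-0.031 [ 1.6 -0.1  0.3] [0.43   0.0559 0.0698] 24.5 0.0175
-0.028 [1.3 0.2 0.5] [0.4329 0.0558 0.0698] 24.7 0.0177
-0.025 [ 1.5 -0.   0.5] [0.4359 0.0558 0.0698] 25.0 0.0178
-0.022 [1.1 0.4 0.3] [0.4389 0.0557 0.0698] 25.2 0.018
-0.019 [ 1.7 -0.3  0.7] [0.4418 0.0556 0.0697] 25.5 0.018
-0.016 [ 0.9 -0.   1.1] [0.4448 0.0556 0.0697] 25.7 0.0179
-0.013 [ 1.1 -1.   1.6] [0.4479 0.0555 0.0698] 26.0 0.0177
-0.01 [ 1.1 -0.   0.8] [0.4509 0.0555 0.0698] 26.2 0.0178
-0.007 [ 0.1 -0.6  1.4] [0.4538 0.0554 0.0698] 26.5 0.0179
-0.004 [-4.5 -1.   4.1] [0.4562 0.0553 0.0697] 26.7 0.0178
-0.001 [-1.6  0.1  3. ] [0.4596 0.0553 0.0697] 27.0 0.0179
0.002 [-3.5 -0.7  3.5] [0.4625 0.0552 0.0697] 27.2 0.0179
0.005 [-2.3  1.1  3.3] [0.4656 0.0552 0.0697] 27.5 0.0183
0.008 [-3.  -0.   4.3] [0.4686 0.0551 0.0697] 27.7 0.0177
0.011 [-3.6  0.8  3.9] [0.4716 0.0551 0.0698] 28.0 0.0182
0.014 [-4.1 -0.9  3.9] [0.4746 0.055  0.0698] 28.2 0.0177
```

View pics/c7.png

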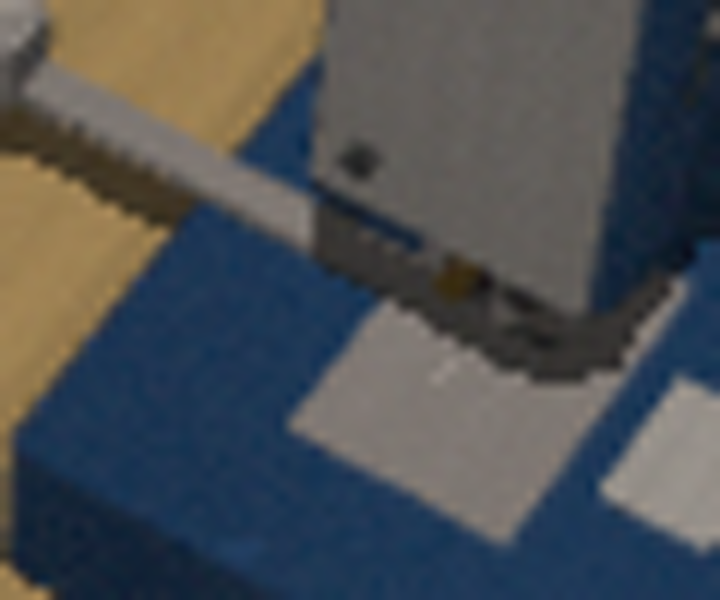

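The forces rose at tip x ≈ −5 mm and fell off past −2 mm, which is what the ramp predicts against the sole's rear edge, so the x calibration holds. I'll raise the grip 0.6 mm so the blade lies flat, then slide on to +34 mm.

Run:
```python
from bench import *
import h; from h import *
h.O[1]=.0513
zg=float(open("zg").read()); z=zg+.0598
f0=np.array([0,0,-2.9])
move_l(wpos(.014,z),.01); print((state()['ft_force']-f0).round(1))
for x in np.arange(.018,.0341,.004):
    move_l(wpos(x,z),.03); s=state(); f=s['ft_force']-f0
    print(round(x,3),f.round(1),s['ee_pos'].round(4),round(s['time'],1),round(s['finger_gap'],4))
    if f[0]<-12: print("stop"); break
hold(.5); s=state(); print(s['ft_force'].round(1),s['time'])
a=get_image("scene"); np.savez("pics/s6.npz",**a);b=get_image("top"); np.savez("pics/t6.npz",**b)
cv2.imwrite("pics/c8.png",cv2.resize(a["frame"][185:235,260:320],(720,600),interpolation=cv2.INTER_CUBIC))
```

```text
[-1.5 -0.4  4.5]
0.018 [-2.9  0.   4.4] [0.4785 0.0548 0.0702] 28.8 0.0176
0.022 [-2.4  0.4  4.8] [0.4826 0.0548 0.0702] 29.1 0.0178
0.026 [-1.4  0.2  5.1] [0.4866 0.0547 0.0702] 29.4 0.0178
0.03 [-2.2 -0.   5.3] [0.4907 0.0546 0.0703] 29.6 0.0181
0.034 [-2.7 -0.8  4.7] [0.4947 0.0545 0.0702] 29.9 0.018
[-0.8 -0.4  0.3] 30.4333
```

View pics/c8.png

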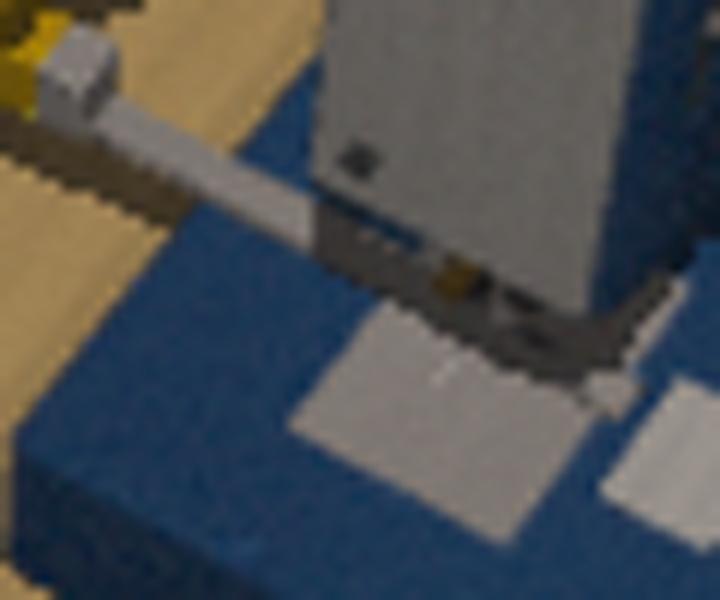

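Run:
```python
from bench import *
import h; from h import *
h.O[1]=.0513
zg=float(open("zg").read())
def avg():
    r=[]
    for _ in range(8): hold(.04); s=state(); r.append(np.r_[s['ft_force'],s['moment']])
    return np.mean(r,0).round(2)
s6=dict(np.load("pics/s6.npz"))
px=lambda x,y:[260+x/12-.5,185+y/12-.5]
P=ray(s6,[px(612,418),px(642,378),px(290,425),px(508,545),px(15,440)],.060); print(P.round(4).tolist())
for dz in(.0598,.0601,.0604,.0607,.0610):
    move_l(wpos(.034,zg+dz),.01); print(dz,avg(),state()['ee_pos'][2].round(5),round(state()['time'],2))
    if avg()[2]<-2: break
```

```text
[[0.6847, 0.0452, 0.06], [0.6852, 0.0592, 0.06], [0.6215, 0.0018, 0.06], [0.6812, 0.0003, 0.06], [0.5691, -0.0373, 0.06]]
0.0598 [ 0.13  0.11 -0.03  0.06  0.1  -0.01] 0.07035 31.12
0.0601 [ 3.06 -0.03 -2.36  0.05 -0.31  0.02] 0.07048 32.03
```

Run:
```python
from bench import *
from h import *
hold(.5); s=state(); print(s['ft_force'].round(1),s['ee_pos'].round(4),round(s['finger_gap'],4),abs(s['dq']).max().round(4),s['time'])
a=get_image("scene"); f=a["frame"]
cv2.imwrite("pics/c9.png",np.hstack([f,cv2.resize(f[185:245,255:315],(288,384)[::1],interpolation=cv2.INTER_CUBIC)]))
```

```text
[ 3.6 -0.3 -3.2] [0.4945 0.0545 0.0705] 0.018 0.002 32.8667
```

View pics/c9.png

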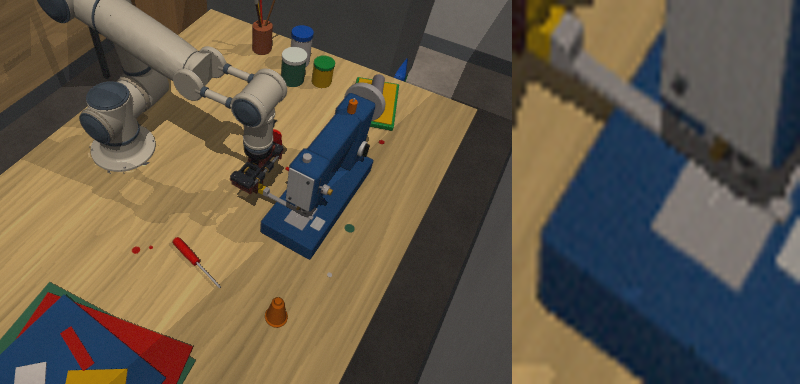

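```bash
python3 -c "
from bench import *
job_done(); print(state()['time'])"
```

```text
the job is handed in; nothing more can be done
the job is handed in; nothing more can be done
```

I handed the job in at about 33 s on the robot's clock, well under the 54 s limit. The lifter lever is at its stop, and the gauge is still held under the foot.

- **Lever:** I gripped the tab and swung it up until it stopped. A second push with one open finger met it at the same place, 15–18 N with no further travel.
- **Gauge:** I took it by the handle and slid it in from the back. The drag peaked at about 4.5 N as the blade's ramp met the rear edge of the sole, then fell to about 2–4 N. That is where the ramp should meet the sole, so the tip should stand 19–22 mm beyond the flat sole.
- **Flatness:** Resting flat looked slightly off at first, with the wrist carrying an upward push. I raised the grip 0.3 mm. The vertical force then read about −3 N, roughly the gauge's own weight, so the blade lies flat on the plate.
- **Final state:** The arm is still and the grip holds, with about 3.6 N of sideways force along the blade left over. The last picture shows the screwdriver and thread cone where they were. The gripper partly hides the jar, but nothing went near it.

**Checks that disagreed:**
- **Tip distance:** A coarse reading of the scene camera put the tip about 15 mm past the sole instead of about 20. I trusted the force readings, because one pixel in that view is about 2.5 mm.
- **Centring:** The top view put the blade within 0.5 mm of the foot's middle. The lever stop put it about 1 mm off and the scene view about 2 mm off, both towards the pillar.
- **Foot:** It was too hidden to see the blade under the sole directly.
- **Lever start:** The lever was about 0.3 rad up from its foot-down position when I found it.

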